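Hang a canister on its slanted drying peg

ROBOT

A 6-joint arm with a two-finger parallel gripper is mounted at the origin on the work surface. World frame = base frame: x ahead of the robot, y to its left, z up, the work surface at z = 0. Lengths are in m, angles in degrees, forces in N, time in s.
With the tool pointing down it reaches from about 0.4 to 0.825 m from the base axis. Payload 7 kg.
Tool frame: the origin (TCP) lies at the very end of the fingers, on their centre line; the grasp point (between the pads) lies tcp_to_grasp behind it (tcp_to_grasp is the distance from the TCP to the grasp point, in m); x points along the fingers, y is the direction in which the jaws open and shut, and the axes are right-handed (so a half turn about x gives the same grasp; the last joint's range is limited). The gripper opens to 88 mm and grips with 3 to 60 N. Pads are 19 mm wide; open, the fingers measure 130 mm over their backs; the gripper's body (78 mm by 193 mm) begins 47 mm behind the grasp point.
Start: joints at [85.262, 20.546, 0.682, 0, -70.136, -16.507], TCP at [0.245, 0.629, 0.227] pointing down, gripper open.
Joint ranges: [-176.03, 176.03], [-82.01, 121.73], [-58.28, 71.71], [-173.87, 95.51], [-174.79, -0.11], [-173.66, 173.66]. Speed limits (degrees/s): [136.94, 136.94, 172.46, 180, 180, 180].

INTERFACE

Orientations are given as [roll, pitch, yaw] about the fixed x, y, z axes, in that order (R = Rz(yaw) Ry(pitch) Rx(roll)).
In Python, from plant import * gives the robot as it stands. The module is installed in compiled form; this text tells all that it offers.
- The arm moves only by the shell command python3 -m pendant 'ROWS'. ROWS is JSON, a list of rows, each an object with "claw": the finger opening in mm, from 0 to 87.6; "linear": the shift along the tool's x, y, z in mm, a list of three; "twist": the turn about the tool's x in rad. In form: [{"claw": claw, "linear": [tx, ty, tz], "twist": twist}, ...]. A call has exactly 10 rows; each row shifts and turns the commanded pose from where the row before left it, along the tool's axes as they then stand; what a row does not reach is not made up. A row lasts 1/12 s, in which the tool goes at most 41.7 mm and 7.16 degrees, less where a joint would pass 70% of its speed; a pose out of reach is approached as far as the arm can. A call with a gripper value outside its range is refused whole. The fingers move at their own pace and stop on an object; the grip force is fixed at half the most. Time passes only in rows, so rows that do not move let the fingers close, or fill a call up. It gives the time, the measured TCP pose, the force and the opening at its end, in the units of the state.
- get_obs(): the state, without advancing time (a new reading comes with each control period).
- snapshot(name): name is "scene" or "side" or "wrist"; returns (picture, depth): 480x640x3 uint8, red, green, blue; 480x640 float32, m along the optical axis (not along the pixel's ray), 0 where there is no reading.
- camera_params(name): a dict with "fx", "fy", "cx", "cy" (pixels), "rvec" (rotation vector, rad) and "tvec" (3), from world to camera coordinates, as OpenCV has them. Camera axes: x right, y down, z forward; pixel columns grow to the right and rows downward; lengths in m; the calibration is good to about 2 mm. The wrist camera is an equidistant fisheye: a pixel r from the principal point sees the ray r / f radians off the axis. A picture is of the moment at which its call begins: read the wrist's pose just before it. camera_params takes no time and is no camera call; for the wrist camera it gives the pose at the moment of the call.
- close_job(): hands the job in, once; it reports no verdict.
Trained networks look in the newest picture that a camera, given by its name, has taken for a name from the list of things; names that differ only in an ending like _2 or _b are one class to them, and where a whole thing is asked for, a point or a joint stands for the part that bears it (a point fixed in the world has none). Each returns a list of dicts, best first, with "confidence" (0 to 1); they miss things now and then, are a little off and sometimes report something else, mostly with a low value. They report only what shows in the picture. A call takes as long as a camera call.
- boxes_of(camera, target): "xy" ([column, row] in pixels, amid what is visible of it).
The state is a dict: "clock": time; "joint_pos": joint angles; "qvel": joint speeds; "tau": joint torques, N m; "tool_pos": TCP position; "orientation": TCP orientation; "force": force on the tool from outside, world axes, zero at the start; "moment": the same for the moment, N m; "opening": finger opening in m.
Only numpy, scipy, OpenCV 4.12 (cv2) and the standard library are available. Lean on these libraries where they do the work, as an engineer would, in place of code of your own. Each camera call takes 0.05 s, during which the arm holds its last target. There are 200 camera calls.

TASK

Take the tall steel canister that stands mouth down on the bench and hang it, mouth first, on the free thick slanted peg of the drying stand. Slide it down along the peg and with the canister's mouth push the stiff sliding collar gently but fully home against the peg's flange, then let go and leave the canister hanging there. How far the peg stands out of its socket is not known, so feel for the end; never press hard, and leave the other things on the bench alone.

Things in the scene. Friction and masses are not known exactly. Their poses are not given: they have to be found in the camera images.
- canister: Tall steel canister, a plain round can standing upside down: 44 mm outside diameter, 110 mm high, closed end up, open mouth (bore 36 mm, 105 mm deep) down; about 0.2 kg. Origin at the centre of the mouth, z along its axis to the closed end (up at the start). Grip it round its outside, best 80 to 90 mm above the mouth.
- stand: Drying stand, fixed: steel base plate 150 x 110 x 12 mm, white column, slanted socket tube, peg and collar. Origin under the plate's centre, z up. The peg is white, 31 mm thick, 85 mm long above its flange (58 mm diameter, 6 mm thick), the last 18 mm tapering to 14 mm. The other stand, with a slim peg and a wide cup on it, is not used; the two may be either way round.
- socket: Slanted tube, 48 mm diameter, that carries the peg. Origin at the centre of its upper mouth, 95 mm above the bench; z up along the peg's axis, 60 degrees above horizontal, y level. The peg's reach setting is locked but unknown: the flange's upper face lies 6 to 38 mm along z, the peg's tip 91 to 123 mm (always 85 mm apart). The peg sits on a stiff cushion spring: pressed, it yields 1 mm per 8 N.
- collar (a joint): Grey collar round the peg, 52 mm diameter, 10 mm thick: distance (m) of its underside from the flange; 0 = fully home, 0.014 to 0.026 at the start. Stays where left; about 6 N slide it, more than the canister's weight gives. At home it stops on the flange; its upper face, where the canister's mouth then stands, is 16 to 48 mm along z from the socket's origin, by the reach.
- short_canister: Bystander: a canister like the tall one but only 65 mm high, mouth down. Origin at its mouth. Leave alone.
- stopper: Bystander: cork-coloured tapered stopper 75 mm high, 48 mm diameter, upright. Origin under its foot. Leave alone.
- jar: Bystander: amber jar 60 mm diameter, 85 mm high. Origin under its foot. Leave alone.
- spanner: Bystander: steel spanner 160 mm long lying flat. Leave alone.
- beaker: Bystander: white beaker 70 mm diameter, 85 mm high. Origin under its foot. Leave alone.

How it is judged:
By the outcome, as a careful person would: the job done as asked, in the order asked, and still so for the second after the job is handed in, with the robot touching nothing.
It also fails if it takes over 43 s, if anything falls off the work surface, if the arm or the gripper's body presses on something with over 40 N, if the wrist force passes 120 N, or if a joint passes its speed limit or range.

## Working session

There is one attempt and no reset: what is moved stays moved. The work goes in short steps, Python scripts to look and compute and a shell command to move; the robot and the scene stay as the last step left them, time stands still between calls to the robot, and variables do not carry over. Pictures are saved under pics/ and viewed, about 8 in all and at most 12, crops included, and the job is handed in when it is done.

```bash
mkdir -p pics; cat > h.py <<'E'
import numpy as np, cv2
from plant import *
from scipy.spatial.transform import Rotation as R
def cam(n):
    c=camera_params(n); return c, cv2.Rodrigues(np.array(c["rvec"],float))[0], np.array(c["tvec"],float)
def cloud(n,d):
    c,Rm,t=cam(n); v,u=np.mgrid[:480,:640]
    P=np.stack([(u-c["cx"])/c["fx"]*d,(v-c["cy"])/c["fy"]*d,d],-1)
    return (P-t)@Rm
def save(n,im): cv2.imwrite("pics/"+n+".png",im[:,:,::-1])
def rot(): return R.from_euler("xyz",get_obs()["orientation"],degrees=True).as_matrix()
E
python3 - <<'E'
from h import *
print(get_obs())
for n in ["scene","side"]:
    im,d=snapshot(n); save(n,im); W=cloud(n,d); np.save(n+".npy",W)
    c,Rm,t=cam(n); print(n,"campos",-Rm.T@t)
    for k in ["canister","stand","socket","collar","short_canister","stopper","jar","beaker","spanner"]:
        for b in boxes_of(n,k)[:3]:
            x,y=map(int,b["xy"]); print(n,k,round(b["confidence"],2),x,y,W[y,x].round(3))
E
```

```text
{'clock': 0.0, 'joint_pos': array([ 8.52604889e+01,  2.05896900e+01,  6.34210721e-01, -2.11219387e-02,
       -7.01359601e+01, -1.65073867e+01]), 'qvel': array([ 0.10636157,  0.05620503, -0.00806527, -0.04524305, -0.02150481,
       -0.068599  ]), 'tau': array([-1.44530886e-04, -5.82714021e+01,  2.93043727e+01,  6.99717969e+00,
        6.93194437e-03, -1.75071955e-04]), 'tool_pos': array([0.24444792, 0.62865563, 0.22564256]), 'orientation': array([  94.25736379,   89.90642885, -106.9967268 ]), 'force': array([-0.09253721,  0.68423299,  0.08789991]), 'moment': array([-0.08750368,  0.04783641,  0.01383033]), 'opening': 0.08737977271593038}
scene campos [ 1.51431594 -0.89826569  0.92405152]
scene canister 0.88 245 229 [ 0.451 -0.137  0.076]
scene canister 0.59 362 268 [ 0.749 -0.009  0.05 ]
scene stand 0.8 382 232 [0.678 0.144 0.053]
scene socket 0.69 381 205 [0.66  0.152 0.126]
scene collar 0.49 376 192 [0.628 0.165 0.146]
scene short_canister 0.84 321 214 [0.485 0.103 0.037]
scene stopper 0.97 363 267 [ 0.745 -0.002  0.048]
scene jar 0.58 403 184 [0.551 0.381 0.06 ]
scene jar 0.23 198 328 [ 0.68  -0.435  0.072]
scene beaker 0.85 196 331 [ 0.681 -0.441  0.068]
scene spanner 0.78 172 274 [ 0.406 -0.336  0.006]
side campos [ 0.04189351 -0.66475437  0.90178736]
side canister 0.92 302 300 [ 0.42  -0.142  0.082]
side stand 0.97 296 206 [0.652 0.192 0.013]
side socket 0.73 297 183 [0.634 0.158 0.127]
side collar 0.66 292 179 [0.619 0.159 0.147]
side collar 0.64 358 218 [0.727 0.006 0.053]
side short_canister 0.93 258 238 [0.463 0.102 0.063]
side stopper 0.62 358 218 [0.727 0.006 0.053]
side jar 0.89 228 180 [0.534 0.372 0.058]
side beaker 0.7 463 334 [ 0.676 -0.408  0.016]
side beaker 0.64 356 222 [ 0.714 -0.001  0.05 ]
side spanner 0.72 355 388 [ 0.398 -0.35   0.011]
```

View pics/scene.png

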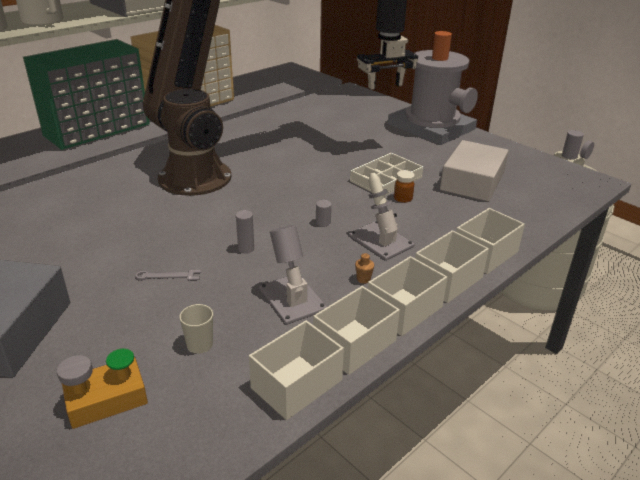

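View pics/side.png

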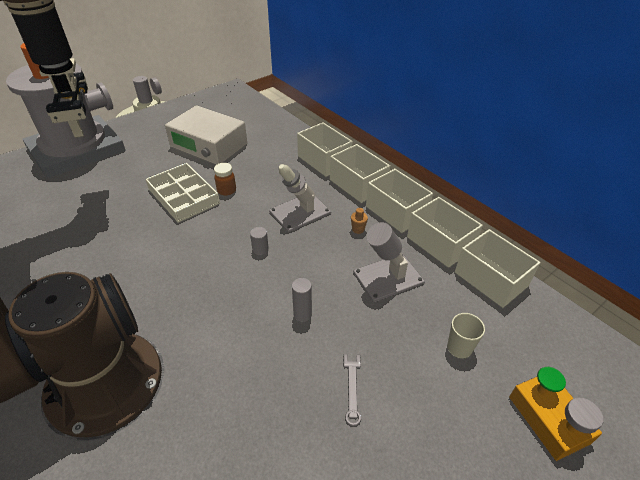

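The scene shows the tall canister at about (245,232) and the free peg on the stand at (380,215), leaning towards the robot. The other stand, with the cup, is at (290,265). The side view agrees: canister at (302,300), peg at (290,178). Next I'll fit both geometries.

```bash
python3 - <<'E'
from h import *
print("ttg",tcp_to_grasp)
from scipy.optimize import least_squares
A={n:np.load(n+".npy").reshape(-1,3) for n in ["scene","side"]}
def circ(P,r):
    f=lambda c:np.hypot(*(P[:,:2]-c).T)-r
    s=least_squares(f,P[:,:2].mean(0)+[-.01,.0],loss="soft_l1",f_scale=.002); return s.x,np.sqrt(np.mean(s.fun**2))
for n,W in A.items():
    m=(np.hypot(W[:,0]-.435,W[:,1]+.14)<.05)&(W[:,2]>.015)&(W[:,2]<.1)
    top=(np.hypot(W[:,0]-.435,W[:,1]+.14)<.05)&(W[:,2]>.1)
    print(n,"can",m.sum(),circ(W[m],.022),"top",top.sum(),W[top].mean(0),W[top].max(0))
    m=(np.hypot(W[:,0]-.66,W[:,1]-.17)<.13)
    pl=m&(abs(W[:,2]-.012)<.004); print("plate",pl.sum(), cv2.minAreaRect(W[pl][:,:2].astype(np.float32)))
    hi=m&(W[:,2]>.10)
    for z in np.arange(.1,.22,.01):
        s=hi&(abs(W[:,2]-z)<.005)
        if s.sum(): print(round(z,2),s.sum(),W[s].mean(0).round(3),np.ptp(W[s],0).round(3))
E
python3 - <<'E'
import cv2
a=cv2.imread("pics/scene.png")[160:260,330:430]; b=cv2.imread("pics/side.png")[140:240,250:350]
cv2.imwrite("pics/crop1.png",cv2.hconcat([cv2.resize(a,(400,400),interpolation=2),cv2.resize(b,(400,400),interpolation=2)]))
E
```

```text
ttg 0.0188
scene can 447 (array([ 0.43296143, -0.12576759]), np.float64(0.0023097010662258095)) top 168 [ 0.43838148 -0.12932789  0.10791108] [ 0.46331354 -0.10509431  0.11407056]
plate 855 ((0.6541408896446228, 0.16890445351600647), (0.11391259729862213, 0.15476974844932556), 85.94690704345703)
0.1 47 [0.661 0.167 0.102] [0.061 0.03  0.005]
0.11 42 [0.649 0.161 0.109] [0.052 0.036 0.009]
0.12 65 [0.649 0.163 0.121] [0.04  0.055 0.01 ]
0.13 72 [0.647 0.166 0.13 ] [0.066 0.033 0.01 ]
0.14 47 [0.633 0.16  0.14 ] [0.041 0.054 0.01 ]
0.15 87 [0.637 0.167 0.151] [0.048 0.046 0.01 ]
0.16 52 [0.625 0.168 0.16 ] [0.046 0.031 0.01 ]
0.17 47 [0.619 0.168 0.17 ] [0.035 0.029 0.01 ]
0.18 55 [0.613 0.17  0.18 ] [0.034 0.028 0.01 ]
0.19 20 [0.606 0.172 0.188] [0.015 0.016 0.005]
side can 438 (array([ 0.41025839, -0.15681495]), np.float64(0.007669441631919979)) top 278 [ 0.42913173 -0.12773077  0.10935115] [ 0.45200694 -0.10267666  0.11503698]
plate 1019 ((0.6496044397354126, 0.17206518352031708), (0.11408531665802002, 0.15103662014007568), 85.90955352783203)
0.1 30 [0.634 0.165 0.103] [0.061 0.038 0.005]
0.11 63 [0.631 0.16  0.109] [0.055 0.043 0.01 ]
0.12 58 [0.643 0.158 0.12 ] [0.057 0.032 0.01 ]
0.13 59 [0.631 0.166 0.13 ] [0.066 0.045 0.01 ]
0.14 57 [0.614 0.163 0.139] [0.033 0.047 0.01 ]
0.15 81 [0.627 0.163 0.15 ] [0.044 0.042 0.01 ]
0.16 47 [0.616 0.167 0.159] [0.049 0.027 0.01 ]
0.17 38 [0.605 0.166 0.171] [0.035 0.02  0.01 ]
0.18 48 [0.602 0.169 0.18 ] [0.029 0.022 0.01 ]
0.19 30 [0.6   0.174 0.189] [0.02  0.02  0.009]
```

View pics/crop1.png

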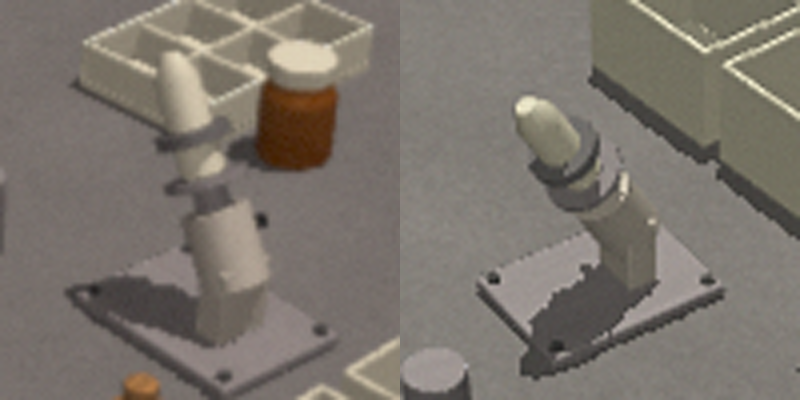

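The crops show the peg tip at about (172,60) in the left half and (527,105) in the right. The collar sits partway up the peg, above the flange, and the peg leans along azimuth 176°. Now I'll fit the peg axis and work out the tool axes.

```bash
cat >> h.py <<'E'
def pegfit(W,az,x0,zlo=.158,zhi=.182):
    from scipy.optimize import least_squares
    h=np.array([np.cos(np.radians(az)),np.sin(np.radians(az)),0]); u=.5*h+np.sqrt(.75)*np.array([0,0,1]); s=np.cross([0,0,1],h); w=np.cross(u,s)
    o=np.array([*x0,.17])
    m=(np.linalg.norm(W-o,axis=1)<.06)&(W[:,2]>zlo)&(W[:,2]<zhi); Q=W[m]-o
    a,b,l=Q@s,Q@w,Q@u
    f=lambda p:np.hypot(a-p[0],b-p[1])-.0155
    r=least_squares(f,[0,0],loss="soft_l1",f_scale=.0015)
    c=o+r.x[0]*s+r.x[1]*w; c=c-u*(c[2]-.17)/u[2]
    return c,np.sqrt(np.mean(r.fun**2)),m.sum()
E
python3 - <<'E'
from h import *
A={n:np.load(n+".npy").reshape(-1,3) for n in ["scene","side"]}
Rm=rot(); print(Rm.round(3))
for az in (174,176,178):
  for n in A: print(az,n,"axis at z=.17",pegfit(A[n],az,(.612,.169)))
# tip triangulation
rays=[]
for n,p in (("scene",(373,175.5)),("side",(282,166))):
    c,Rc,t=cam(n); d=Rc.T@np.array([(p[0]-c["cx"])/c["fx"],(p[1]-c["cy"])/c["fy"],1]); rays.append((-Rc.T@t,d/np.linalg.norm(d)))
M=sum(np.eye(3)-np.outer(d,d) for o,d in rays); print("tip",np.linalg.solve(M,sum((np.eye(3)-np.outer(d,d))@o for o,d in rays)))
y=np.degrees(np.arctan2(Rm[1,1],Rm[0,1])); print("jaw az",y)
E
```

```text
[[-0.    -0.362 -0.932]
 [-0.    -0.932  0.362]
 [-1.     0.     0.   ]]
174 scene axis at z=.17 (array([0.60845114, 0.17585468, 0.17      ]), np.float64(0.0030982140786748095), np.int64(121))
174 side axis at z=.17 (array([0.60954716, 0.17808253, 0.17      ]), np.float64(0.002137045335129156), np.int64(99))
176 scene axis at z=.17 (array([0.60843435, 0.17578883, 0.17      ]), np.float64(0.0031245238630262483), np.int64(121))
176 side axis at z=.17 (array([0.60962963, 0.17805535, 0.17      ]), np.float64(0.002168246569681662), np.int64(99))
178 scene axis at z=.17 (array([0.60842375, 0.17572593, 0.17      ]), np.float64(0.00315441403297369), np.int64(121))
178 side axis at z=.17 (array([0.60971175, 0.17802878, 0.17      ]), np.float64(0.0022036928217830285), np.int64(99))
tip [0.60317403 0.17928538 0.18278553]
jaw az -111.24350690101647
```

```bash
python3 -m pendant '[{"claw":87,"linear":[0,36,-20],"twist":-0.1},{"claw":87,"linear":[0,36,-20],"twist":-0.1},{"claw":87,"linear":[0,36,-20],"twist":-0.1},{"claw":87,"linear":[0,36,-20],"twist":0},{"claw":87,"linear":[0,36,-20],"twist":0},{"claw":87,"linear":[0,36,-20],"twist":0},{"claw":87,"linear":[0,36,-20],"twist":0},{"claw":87,"linear":[0,36,-20],"twist":0},{"claw":87,"linear":[0,36,-20],"twist":0},{"claw":87,"linear":[0,20,-10],"twist":0}]'
python3 - <<'E'
from h import *
o=get_obs();print(o["tool_pos"],o["joint_pos"]);Rm=rot();print(Rm.round(3))
c=camera_params("wrist");print(c)
im,d=snapshot("wrist");save("w1",im);np.savez("w1",d=d,rvec=c["rvec"],tvec=c["tvec"])
for k in ["canister","socket","collar","stand"]: print(k,[(b["xy"],round(b["confidence"],2)) for b in boxes_of("wrist",k)[:2]])
print("to can",(np.array([.432,-.130,0])-get_obs()["tool_pos"])@Rm*1000)
E
```

```text
clock: 1.83
tool_pos: [0.387, 0.2615, 0.227]
orientation: [-132.2, 90.0, 43.7]
force: [-0.1, -0.0, 0.2]
opening: 0.0872
[0.38702957 0.26154878 0.2269566 ] [ 5.82987979e+01  5.06587836e-01 -2.44218759e+01  7.29792014e-03
 -6.50461096e+01  2.75845421e+01]
[[ 0.    -0.072 -0.997]
 [ 0.    -0.997  0.072]
 [-1.    -0.    -0.   ]]
{'fx': 371.64829954431775, 'fy': 371.64829954431775, 'cx': 322.5878676075818, 'cy': 240.57460248452605, 'rvec': array([-1.98088485,  2.12953076,  0.33776411]), 'tvec': array([0.28826269, 0.31066988, 0.50629905])}
canister [([625.4, 158.1], 0.62)]
socket []
collar [([160.1, 74.3], 0.32)]
stand [([393.1, 11.3], 0.79)]
to can [226.72690266 390.82763673 -73.60685118]
```

View pics/w1.png

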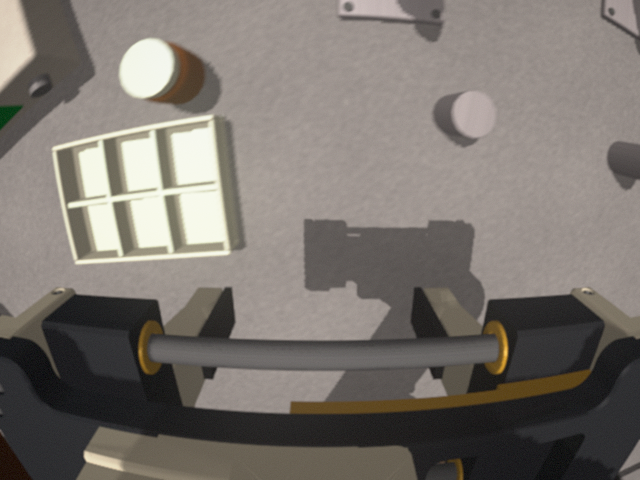

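The wrist view is clear: the stand's plate is at the top at about (390,10), the short canister at (472,115) and the tall canister at the right edge (625,158). Moving over to the tall canister.

```bash
python3 -m pendant '[{"claw":87,"linear":[0,38,-4],"twist":0},{"claw":87,"linear":[0,38,-4],"twist":0},{"claw":87,"linear":[0,38,-4],"twist":0},{"claw":87,"linear":[0,38,-4],"twist":0},{"claw":87,"linear":[0,38,-4],"twist":0},{"claw":87,"linear":[0,38,-4],"twist":0},{"claw":87,"linear":[0,38,-4],"twist":0},{"claw":87,"linear":[0,38,-4],"twist":0},{"claw":87,"linear":[0,38,-2],"twist":0},{"claw":87,"linear":[0,40,0],"twist":0}]'
python3 - <<'E'
from h import *
c=camera_params("wrist");Rm=rot();o=get_obs()
im,d=snapshot("wrist");save("w2",im)
print(o["tool_pos"],o["joint_pos"].round(1))
Rc=cv2.Rodrigues(c["rvec"])[0]
v,u=np.mgrid[:480,:640];x=u-c["cx"];y=v-c["cy"];r=np.hypot(x,y)+1e-9;th=r/c["fx"]
P=np.stack([np.tan(th)*x/r*d,np.tan(th)*y/r*d,d],-1);W=((P-c["tvec"])@Rc).reshape(-1,3)
W=W[(d>0).ravel()]
m=(np.hypot(W[:,0]-.432,W[:,1]+.13)<.05)&(abs(W[:,2]-.11)<.006)
T=W[m];print(m.sum(),T.mean(0),T.min(0),T.max(0))
cc,rr=cv2.minEnclosingCircle((T[:,:2]*1000).astype(np.float32));print(cc,rr)
print(((np.array([*cc,0])/1000-o["tool_pos"])@Rm*1000))
for k in ["canister"]: print(k,[(b["xy"],round(b["confidence"],2)) for b in boxes_of("wrist",k)[:2]])
E
```

```text
clock: 2.92
tool_pos: [0.3939, -0.1194, 0.2269]
orientation: [-171.9, 89.9, 4.2]
force: [1.5, 0.3, -0.4]
opening: 0.0873
[ 0.39387737 -0.11936973  0.22689599] [ 10.9  -5.5 -30.1   0.  -65.4  75.2]
2585 [ 0.43325719 -0.12512946  0.1102167 ] [ 0.41071349 -0.14635618  0.10400372] [ 0.45473072 -0.10342634  0.11244941]
(432.7628479003906, -125.13713073730469) 22.162450790405273
[226.93524132   3.12825683 -38.95824971]
canister [([326.6, 182.1], 0.79)]
```

View pics/w2.png

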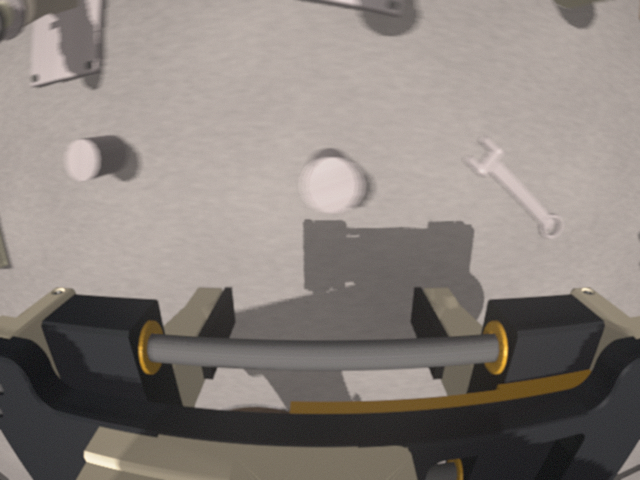

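The canister top is at (333,183) and measures as a 22 mm radius circle at z = 0.110, which matches the given size. Descending and gripping at about 88 mm.

```bash
python3 -m pendant '[{"claw":87,"linear":[0,3,-39],"twist":0},{"claw":87,"linear":[38,0,0],"twist":0},{"claw":87,"linear":[38,0,0],"twist":0},{"claw":87,"linear":[38,0,0],"twist":0},{"claw":87,"linear":[26,0,0],"twist":0},{"claw":87,"linear":[18,0,0],"twist":0},{"claw":87,"linear":[0,0,0],"twist":0},{"claw":30,"linear":[0,0,0],"twist":0},{"claw":30,"linear":[0,0,0],"twist":0},{"claw":30,"linear":[0,0,0],"twist":0}]'
python3 -m pendant '[{"claw":30,"linear":[0,0,0],"twist":0},{"claw":30,"linear":[0,0,0],"twist":0},{"claw":30,"linear":[0,0,0],"twist":0},{"claw":30,"linear":[0,0,0],"twist":0},{"claw":30,"linear":[-10,0,0],"twist":0},{"claw":30,"linear":[-20,0,0],"twist":0},{"claw":30,"linear":[-25,0,0],"twist":0},{"claw":30,"linear":[-25,0,0],"twist":0},{"claw":30,"linear":[0,0,0],"twist":0},{"claw":30,"linear":[0,0,0],"twist":0}]'
```

```text
clock: 3.85
tool_pos: [0.4334, -0.1239, 0.07]
orientation: [-171.6, 89.8, 4.4]
force: [0.4, 0.8, 0.4]
opening: 0.0724
clock: 4.68
tool_pos: [0.4325, -0.1243, 0.1495]
orientation: [-160.9, 89.8, 15.0]
force: [0.7, 0.9, -3.7]
opening: 0.0439
```

```bash
python3 -m pendant '[{"claw":30,"linear":[-17,-34,-2],"twist":0},{"claw":30,"linear":[-17,-34,-2],"twist":0},{"claw":30,"linear":[-17,-34,-2],"twist":0},{"claw":30,"linear":[-17,-34,-2],"twist":0},{"claw":30,"linear":[-17,-34,-2],"twist":0},{"claw":30,"linear":[-17,-34,-2],"twist":0},{"claw":30,"linear":[-17,-34,-2],"twist":0},{"claw":30,"linear":[-17,-34,-2],"twist":0},{"claw":30,"linear":[-17,-31,0],"twist":0},{"claw":30,"linear":[0,0,0],"twist":0}]'
python3 - <<'E'
from h import *
c=camera_params("wrist");Rm=rot();o=get_obs()
im,d=snapshot("wrist");save("w3",im)
print(o["tool_pos"],o["force"],o["opening"],Rm.round(3))
Rc=cv2.Rodrigues(c["rvec"])[0]
v,u=np.mgrid[:480,:640];x=u-c["cx"];y=v-c["cy"];r=np.hypot(x,y)+1e-9;th=r/c["fx"]
P=np.stack([np.tan(th)*x/r*d,np.tan(th)*y/r*d,d],-1);W=((P-c["tvec"])@Rc).reshape(-1,3)
W=W[(d>0).ravel()]; np.save("w3.npy",W)
print(pegfit(W,176,(.609,.177)))
m=(np.hypot(W[:,0]-.61,W[:,1]-.177)<.06)&(W[:,2]>.1)
for z in np.arange(.1,.21,.01):
    s=m&(abs(W[:,2]-z)<.005)
    if s.sum(): print(round(z,2),s.sum(),W[s].mean(0).round(4),W[s].min(0).round(4),W[s].max(0).round(4))
E
```

```text
clock: 5.52
tool_pos: [0.4708, 0.1815, 0.3027]
orientation: [-138.5, 89.8, 37.6]
force: [1.6, 0.4, -2.0]
opening: 0.0443
[0.47080292 0.18151988 0.30274048] [ 1.5699775   0.43531519 -2.04249813] 0.0443037972688707 [[ 0.002 -0.068 -0.998]
 [ 0.002 -0.998  0.068]
 [-1.    -0.002 -0.002]]
(array([0.6087053 , 0.17699352, 0.17      ]), np.float64(0.001965815456351293), np.int64(632))
0.11 6 [0.6358 0.1464 0.1138] [0.6334 0.1456 0.1119] [0.6387 0.1474 0.1149]
0.12 268 [0.6502 0.1719 0.1215] [0.6346 0.1453 0.115 ] [0.6661 0.2031 0.125 ]
0.13 382 [0.6598 0.1724 0.1274] [0.6054 0.1523 0.125 ] [0.6667 0.1957 0.1341]
0.14 319 [0.6183 0.1744 0.1412] [0.606  0.1496 0.1354] [0.6397 0.2011 0.145 ]
0.15 919 [0.6352 0.174  0.1507] [0.6207 0.1501 0.145 ] [0.6509 0.2007 0.155 ]
0.16 276 [0.6364 0.1742 0.158 ] [0.6155 0.1595 0.155 ] [0.6472 0.1905 0.165 ]
0.17 208 [0.6166 0.1754 0.1707] [0.5928 0.1617 0.1652] [0.629 0.192 0.175]
0.18 539 [0.6103 0.1765 0.1808] [0.5919 0.1622 0.175 ] [0.6228 0.1917 0.185 ]
0.19 623 [0.603  0.1772 0.1887] [0.5924 0.1674 0.185 ] [0.6159 0.1871 0.1938]
```

View pics/w3.png

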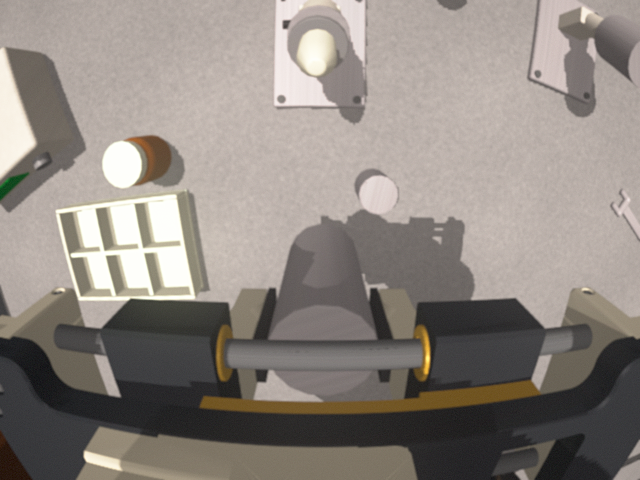

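The canister is in hand at (325,290). The peg points at the camera with its tip at (318,55), and the axis fit agrees to about 1 mm with the first one. Moving the mouth over the tip.

```bash
python3 -m pendant '[{"claw":30,"linear":[0,-1,-25],"twist":0},{"claw":30,"linear":[0,-1,-30],"twist":0},{"claw":30,"linear":[0,-1,-30],"twist":0},{"claw":30,"linear":[0,-1,-25],"twist":0},{"claw":30,"linear":[8,-1,-14],"twist":0},{"claw":30,"linear":[10,0,-10],"twist":0},{"claw":30,"linear":[10,0,0],"twist":0},{"claw":30,"linear":[0,0,0],"twist":0},{"claw":30,"linear":[0,0,0],"twist":0},{"claw":30,"linear":[0,0,0],"twist":0}]'
python3 - <<'E'
from h import *
im,d=snapshot("side")
save("s2",cv2.resize(im[90:240,200:400],(800,600),interpolation=cv2.INTER_CUBIC))
o=get_obs();print(o["tool_pos"],o["force"],o["moment"],(np.array([.605,.1775,.247])-o["tool_pos"])@rot()*1000)
E
```

```text
clock: 6.4
tool_pos: [0.6027, 0.1721, 0.2739]
orientation: [162.9, 90.0, -21.1]
force: [-0.1, 0.7, -1.8]
opening: 0.0439
[0.60295824 0.1722871  0.27443743] [ 0.27622309 -0.40783686 -3.27873057] [ 0.0047112  -0.04329403  0.00272857] [27.44194543 -5.32857437 -1.6436487 ]
```

View pics/s2.png

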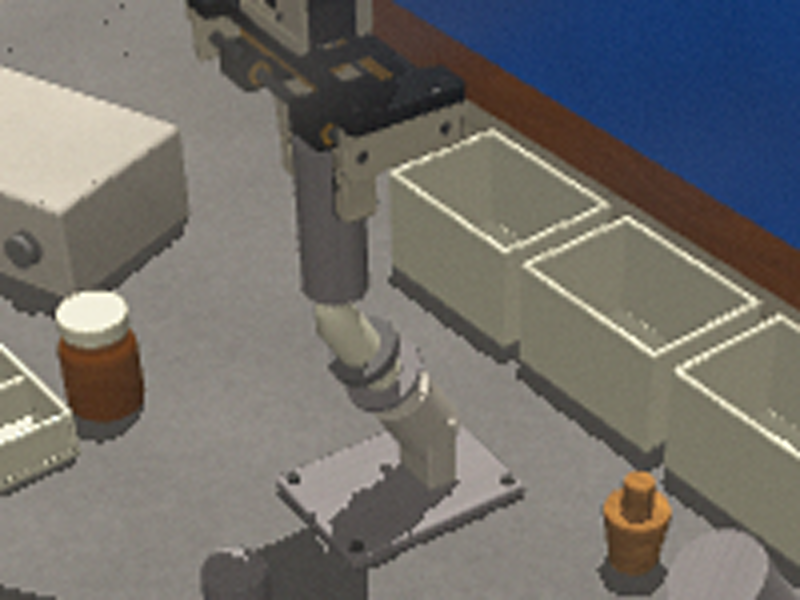

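The canister mouth at (335,295) is just above the peg tip at (330,315), as planned. Correcting 5 mm sideways and lowering 27 mm over the tip.

```bash
python3 -m pendant '[{"claw":30,"linear":[0,-3,-1],"twist":0},{"claw":30,"linear":[0,-2.4,-0.6],"twist":0},{"claw":30,"linear":[5,0,0],"twist":0},{"claw":30,"linear":[5,0,0],"twist":0},{"claw":30,"linear":[5,0,0],"twist":0},{"claw":30,"linear":[5,0,0],"twist":0},{"claw":30,"linear":[4,0,0],"twist":0},{"claw":30,"linear":[3,0,0],"twist":0},{"claw":30,"linear":[0,0,0],"twist":0},{"claw":30,"linear":[0,0,0],"twist":0}]'
```

```text
clock: 7.28
tool_pos: [0.6054, 0.1774, 0.2464]
orientation: [52.3, 90.0, -131.8]
force: [0.6, -0.1, -1.8]
opening: 0.0437
```

No contact yet. Now the tilting arc.

```bash
python3 -m pendant '[{"claw":30,"linear":[0.5,0,3.8],"twist":0},{"claw":30,"linear":[0.6,0,3.8],"twist":0},{"claw":30,"linear":[0.9,0,3.8],"twist":0},{"claw":30,"linear":[0.9,0,3.8],"twist":0},{"claw":30,"linear":[1.2,0,3.7],"twist":0},{"claw":30,"linear":[1.3,0,3.7],"twist":0},{"claw":30,"linear":[1.5,0,3.6],"twist":0},{"claw":30,"linear":[0,0,0],"twist":0},{"claw":30,"linear":[0,0,0],"twist":0},{"claw":30,"linear":[0,0,0],"twist":0}]'
```

```text
clock: 8.12
tool_pos: [0.5794, 0.1794, 0.24]
orientation: [-149.9, 90.0, 26.0]
force: [4.2, -0.4, -0.9]
opening: 0.0443
```

```bash
python3 -m pendant '[{"claw":30,"linear":[1.8,0,3.5],"twist":0},{"claw":30,"linear":[1.9,0,3.5],"twist":0},{"claw":30,"linear":[2,0,3.4],"twist":0},{"claw":30,"linear":[2.2,0,3.3],"twist":0},{"claw":30,"linear":[2.3,0,2.8],"twist":0},{"claw":30,"linear":[0,0,0],"twist":0},{"claw":30,"linear":[0,0,0],"twist":0},{"claw":30,"linear":[0,0,0],"twist":0},{"claw":30,"linear":[0,0,0],"twist":0},{"claw":30,"linear":[0,0,0],"twist":0}]'
python3 - <<'E'
from h import *
im,d=snapshot("side")
save("s3",cv2.resize(im[90:240,200:400],(800,600),interpolation=cv2.INTER_CUBIC))
o=get_obs();print(o["tool_pos"],o["force"],o["moment"])
W=cloud("side",d).reshape(-1,3)
T=o["tool_pos"]+[0,0,.0188]
m=(np.linalg.norm(W-T,axis=1)<.1)&(W[:,2]<T[2]-.035)&(W[:,2]>.165)
for z in np.arange(.165,.215,.01):
    s=m&(abs(W[:,2]-z)<.005)&(abs(W[:,1]-.178)<.03)
    if s.sum(): print(round(z,3),s.sum(),W[s].mean(0).round(4))
E
```

```text
clock: 8.95
tool_pos: [0.5627, 0.1805, 0.2294]
orientation: [12.4, 90.0, -171.6]
force: [3.1, -0.1, -1.1]
opening: 0.0439
[0.56270997 0.18051363 0.22939764] [ 2.90597711 -0.03048398 -0.66247576] [ 0.03268066 -1.32518273  0.00708953]
0.165 13 [0.5952 0.164  0.1679]
0.175 38 [0.5935 0.1609 0.1757]
0.185 53 [0.5927 0.1607 0.1856]
0.195 46 [0.5895 0.1612 0.1951]
0.205 53 [0.5829 0.1609 0.2048]
```

View pics/s3.png

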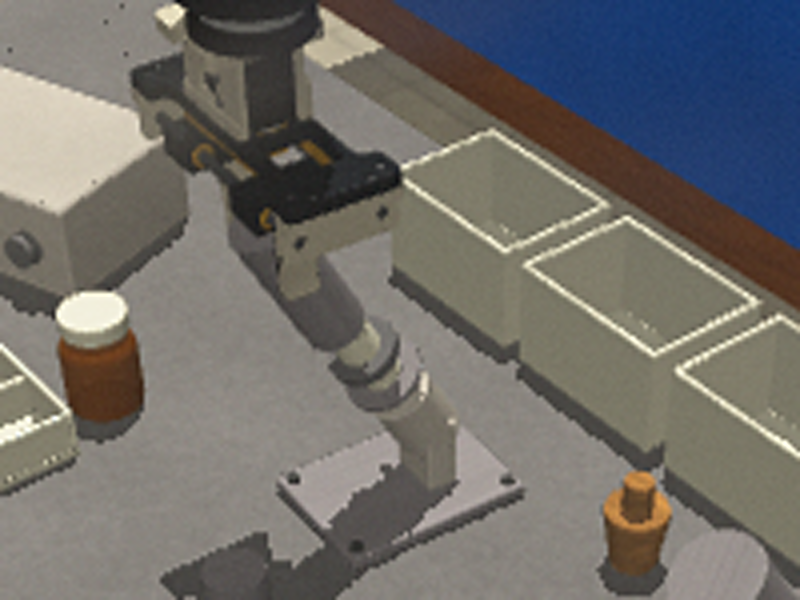

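The canister now lies along the peg at about (325,300), tilted as it should be, with the tip inside. Sliding down along the peg axis.

```bash
python3 -m pendant '[{"claw":30,"linear":[3.5,0,-2],"twist":0},{"claw":30,"linear":[3.5,0,-2],"twist":0},{"claw":30,"linear":[3.5,0,-2],"twist":0},{"claw":30,"linear":[3.5,0,-2],"twist":0},{"claw":30,"linear":[3.4,0,-2],"twist":0},{"claw":30,"linear":[3.4,0,-2],"twist":0},{"claw":30,"linear":[1.7,0,-1],"twist":0},{"claw":30,"linear":[0,0,0],"twist":0},{"claw":30,"linear":[0,0,0],"twist":0},{"claw":30,"linear":[0,0,0],"twist":0}]'
python3 -m pendant '[{"claw":30,"linear":[1.7,0,-1],"twist":0},{"claw":30,"linear":[1.7,0,-1],"twist":0},{"claw":30,"linear":[1.7,0,-1],"twist":0},{"claw":30,"linear":[0,0,0],"twist":0},{"claw":30,"linear":[0,0,0],"twist":0},{"claw":30,"linear":[0,0,0],"twist":0},{"claw":30,"linear":[0,0,0],"twist":0},{"claw":30,"linear":[0,0,0],"twist":0},{"claw":30,"linear":[0,0,0],"twist":0},{"claw":30,"linear":[0,0,0],"twist":0}]'
```

```text
clock: 9.83
tool_pos: [0.5759, 0.1795, 0.2068]
orientation: [128.4, 90.0, -55.7]
force: [4.6, -0.1, -2.9]
opening: 0.0439
clock: 10.67
tool_pos: [0.5787, 0.1794, 0.202]
orientation: [-66.6, 90.0, 109.4]
force: [-1.5, 0.7, 4.1]
opening: 0.0438
```

Contact with the collar: the force along the peg has jumped by about 9 N, with the mouth at s≈57 mm. Pushing on gently.

```bash
python3 -m pendant '[{"claw":30,"linear":[1.3,0,-0.75],"twist":0},{"claw":30,"linear":[1.3,0,-0.75],"twist":0},{"claw":30,"linear":[1.3,0,-0.75],"twist":0},{"claw":30,"linear":[1.3,0,-0.75],"twist":0},{"claw":30,"linear":[0,0,0],"twist":0},{"claw":30,"linear":[0,0,0],"twist":0},{"claw":30,"linear":[0,0,0],"twist":0},{"claw":30,"linear":[0,0,0],"twist":0},{"claw":30,"linear":[0,0,0],"twist":0},{"claw":30,"linear":[0,0,0],"twist":0}]'
python3 -m pendant '[{"claw":30,"linear":[1.3,0,-0.75],"twist":0},{"claw":30,"linear":[1.3,0,-0.75],"twist":0},{"claw":30,"linear":[1.3,0,-0.75],"twist":0},{"claw":30,"linear":[1.3,0,-0.75],"twist":0},{"claw":30,"linear":[0,0,0],"twist":0},{"claw":30,"linear":[0,0,0],"twist":0},{"claw":30,"linear":[0,0,0],"twist":0},{"claw":30,"linear":[0,0,0],"twist":0},{"claw":30,"linear":[0,0,0],"twist":0},{"claw":30,"linear":[0,0,0],"twist":0}]'
```

```text
clock: 11.5
tool_pos: [0.5818, 0.1792, 0.1967]
orientation: [-161.2, 90.0, 14.7]
force: [-1.3, 1.0, 3.7]
opening: 0.0442
clock: 12.33
tool_pos: [0.5847, 0.1789, 0.1915]
orientation: [69.6, 90.0, -114.4]
force: [-1.5, 0.0, 3.3]
opening: 0.0438
```

```bash
python3 -m pendant '[{"claw":30,"linear":[1.3,0,-0.75],"twist":0},{"claw":30,"linear":[1.3,0,-0.75],"twist":0},{"claw":30,"linear":[1.3,0,-0.75],"twist":0},{"claw":30,"linear":[0.9,0,-0.5],"twist":0},{"claw":30,"linear":[0,0,0],"twist":0},{"claw":30,"linear":[0,0,0],"twist":0},{"claw":30,"linear":[0,0,0],"twist":0},{"claw":30,"linear":[0,0,0],"twist":0},{"claw":30,"linear":[0,0,0],"twist":0},{"claw":30,"linear":[0,0,0],"twist":0}]'
python3 -m pendant '[{"claw":30,"linear":[0.9,0,-0.5],"twist":0},{"claw":30,"linear":[0.9,0,-0.5],"twist":0},{"claw":30,"linear":[0.9,0,-0.5],"twist":0},{"claw":30,"linear":[0,0,0],"twist":0},{"claw":30,"linear":[0,0,0],"twist":0},{"claw":30,"linear":[0,0,0],"twist":0},{"claw":30,"linear":[0,0,0],"twist":0},{"claw":30,"linear":[0,0,0],"twist":0},{"claw":30,"linear":[0,0,0],"twist":0},{"claw":30,"linear":[0,0,0],"twist":0}]'
```

```text
clock: 13.17
tool_pos: [0.5875, 0.1788, 0.1867]
orientation: [-159.2, 90.0, 16.8]
force: [-0.5, -0.7, 3.5]
opening: 0.0437
clock: 14.0
tool_pos: [0.589, 0.1786, 0.184]
orientation: [111.7, 90.0, -72.3]
force: [-0.5, 0.0, 5.0]
opening: 0.044
```

```bash
Z='{}'; python3 -m pendant '[{"claw":30,"linear":[0.9,0,-0.5],"twist":0},{"claw":30,"linear":[0,0,0],"twist":0},{"claw":30,"linear":[0.9,0,-0.5],"twist":0},{"claw":30,"linear":[0,0,0],"twist":0},{"claw":30,"linear":[0,0,0],"twist":0},{"claw":30,"linear":[0,0,0],"twist":0},{"claw":30,"linear":[0,0,0],"twist":0},{"claw":30,"linear":[0,0,0],"twist":0},{"claw":30,"linear":[0,0,0],"twist":0},{"claw":30,"linear":[0,0,0],"twist":0}]'
```

```text
clock: 14.83
tool_pos: [0.5899, 0.1785, 0.1823]
orientation: [66.0, 90.0, -118.1]
force: [-1.6, -0.0, 5.9]
opening: 0.0437
```

```bash
python3 -m pendant '[{"claw":30,"linear":[0.9,0,-0.5],"twist":0},{"claw":30,"linear":[0,0,0],"twist":0},{"claw":30,"linear":[0.9,0,-0.5],"twist":0},{"claw":30,"linear":[0,0,0],"twist":0},{"claw":30,"linear":[0,0,0],"twist":0},{"claw":30,"linear":[0,0,0],"twist":0},{"claw":30,"linear":[0,0,0],"twist":0},{"claw":30,"linear":[0,0,0],"twist":0},{"claw":30,"linear":[0,0,0],"twist":0},{"claw":30,"linear":[0,0,0],"twist":0}]'
```

```text
clock: 15.67
tool_pos: [0.5904, 0.1785, 0.1813]
orientation: [6.9, 90.0, -177.2]
force: [-6.3, 0.2, 11.2]
opening: 0.0439
```

```bash
python3 - <<'E'
from h import *
im,d=snapshot("side"); i2,_=snapshot("scene")
a=cv2.resize(im[150:210,260:320],(400,400),interpolation=cv2.INTER_CUBIC); b=cv2.resize(i2[160:220,350:410],(400,400),interpolation=cv2.INTER_CUBIC)
save("s4",cv2.hconcat([a,b]))
o=get_obs();print(o["tool_pos"],o["force"],o["moment"])
E
```

```text
[0.59041885 0.17847394 0.18126346] [-5.8112248  -0.35573692 11.88070628] [-0.07289393  1.88854883 -0.07795749]
```

View pics/s4.png

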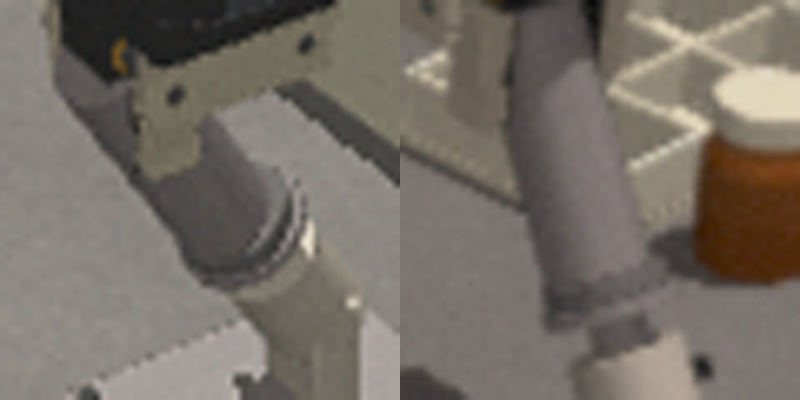

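The collar now looks flush on the flange, with no white gap at (270,255) in the left half. The force rise matches the cushion spring. One last small push to confirm the stiffness.

```bash
python3 -m pendant '[{"claw":30,"linear":[0.6,0,-0.35],"twist":0},{"claw":30,"linear":[0,0,0],"twist":0},{"claw":30,"linear":[0,0,0],"twist":0},{"claw":30,"linear":[0,0,0],"twist":0},{"claw":30,"linear":[0,0,0],"twist":0},{"claw":30,"linear":[0,0,0],"twist":0},{"claw":30,"linear":[0,0,0],"twist":0},{"claw":30,"linear":[0,0,0],"twist":0},{"claw":30,"linear":[0,0,0],"twist":0},{"claw":30,"linear":[0,0,0],"twist":0}]'
```

```text
clock: 16.6
tool_pos: [0.5906, 0.1785, 0.1809]
orientation: [-4.9, 90.0, 171.0]
force: [-7.4, 0.0, 13.7]
opening: 0.0444
```

Stiff end confirmed. Relaxing slightly, releasing, then going straight up.

```bash
python3 -m pendant '[{"claw":30,"linear":[-1.2,0,0.7],"twist":0},{"claw":30,"linear":[0,0,0],"twist":0},{"claw":30,"linear":[0,0,0],"twist":0},{"claw":60,"linear":[0,0,0],"twist":0},{"claw":87,"linear":[0,0,0],"twist":0},{"claw":87,"linear":[0,0,0],"twist":0},{"claw":87,"linear":[0,0,0],"twist":0},{"claw":87,"linear":[0,0,0],"twist":0},{"claw":87,"linear":[0,0,0],"twist":0},{"claw":87,"linear":[0,0,0],"twist":0}]'
python3 -m pendant '[{"claw":87,"linear":[0,0,0],"twist":0},{"claw":87,"linear":[0,0,0],"twist":0},{"claw":87,"linear":[-10,0,0],"twist":0},{"claw":87,"linear":[-20,0,0],"twist":0},{"claw":87,"linear":[-30,0,0],"twist":0},{"claw":87,"linear":[-30,0,0],"twist":0},{"claw":87,"linear":[-30,0,0],"twist":0},{"claw":87,"linear":[-20,0,0],"twist":0},{"claw":87,"linear":[0,0,0],"twist":0},{"claw":87,"linear":[0,0,0],"twist":0}]'
python3 - <<'E'
from h import *
im,d=snapshot("side"); i2,_=snapshot("scene")
a=cv2.resize(im[130:220,240:330],(400,400),interpolation=cv2.INTER_CUBIC); b=cv2.resize(i2[140:230,335:425],(400,400),interpolation=cv2.INTER_CUBIC)
save("s5",cv2.hconcat([a,b]))
E
```

```text
clock: 17.43
tool_pos: [0.5906, 0.1785, 0.1808]
orientation: [30.4, 90.0, -153.7]
force: [0.5, 1.0, -0.5]
opening: 0.0839
clock: 18.27
tool_pos: [0.591, 0.1788, 0.3232]
orientation: [-142.4, 89.8, 33.6]
force: [0.0, -0.6, -0.7]
opening: 0.0871
```

View pics/s5.png

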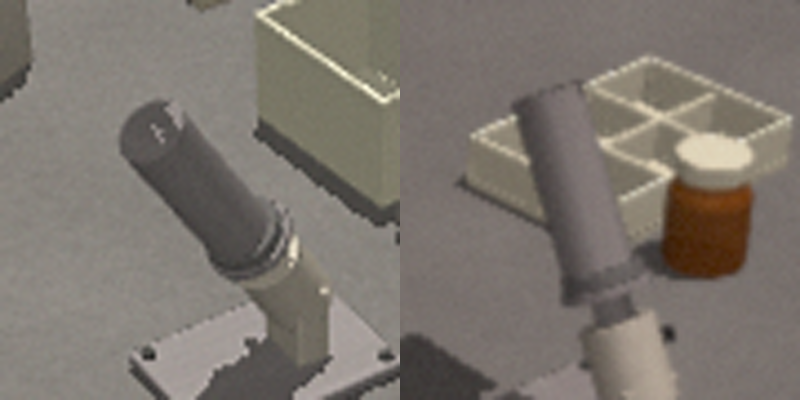

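The canister hangs on the peg at about (190,185) in the left half, its mouth on the collar, and the collar flush on the flange. The gripper is clear, so I'm handing in.

```bash
python3 -c "from plant import *; print(close_job())"
```

```text
the job is handed in; nothing more can be done
None
```

The tall canister is hanging on the thick slanted peg, with the collar pushed home against the flange, and the job is handed in. The robot clock stood at about 18.4 s of the 43 s allowed.

- **Approach:** I gripped the canister 88 mm above its mouth and lowered it upright over the peg tip. The tool can only point straight down, so I moved it in an arc and let the canister turn in the jaws until it lay along the peg.
- **Finding the end:** The mouth met the collar about 57 mm along the peg axis. The collar slid about 20 mm at a steady few newtons, then the force rose at about 5–7 N per mm, close to the cushion spring's 8 N per mm. It stopped with the mouth at about 33 mm by my estimate. I stopped pressing at about 16 N measured, relaxed slightly, let go and withdrew upward.
- **Last checks:** Both cameras show the canister hanging along the peg. Its mouth is on the collar, with no visible gap between collar and flange. The wrist force was about zero and the jaws open and clear. I did not touch any other object at any point.
- **Less certain:** The collar being fully home rests on the force rise and a coarse picture, not a direct measurement. In the first side view, the circle fit for the canister was about 4 cm off; I used the wrist camera's fit instead.

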